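# Line up the hot-air nozzles in their rack

## Task

Put the four square hot-air nozzles back on the nozzle rack in order of hood size: the smallest on the pad at the end of the rack nearest the hot-air station, growing to the largest at the other end, one to each pad. Each one should stand upright on its hood, centred on its pad and squared up with the rack. Don't tip any of them over, and leave the circuit board on the mat where it lies.

Things in the scene. Friction and masses are not known exactly. Their poses are not given: they have to be found in the camera images.
- nozzle_24: Smallest hot-air nozzle, steel, 56 mm tall: square hood 24 x 24 x 16 mm at the foot, 8 mm tapered shoulder, on top a round collar 22 mm across, straight for the upper 32 mm (grasp it there from above). A clamp lug 6.5 mm proud on the collar's +y side, 4-12 mm below the top: close fingers along x. Stands on its hood on the mat. Origin: centre of underside; x, y square to the hood, z up.
- nozzle_34: Second smallest hot-air nozzle, steel, 60 mm tall: square hood 34 x 34 x 20 mm at the foot, 8 mm tapered shoulder, on top a round collar 22 mm across, straight for the upper 32 mm (grasp it there from above). A clamp lug 6.5 mm proud on the collar's +y side, 4-12 mm below the top: close fingers along x. Stands on its hood on the mat. Origin: centre of underside; x, y square to the hood, z up.
- nozzle_44: Second largest hot-air nozzle, steel, 64 mm tall: square hood 44 x 44 x 24 mm at the foot, 8 mm tapered shoulder, on top a round collar 22 mm across, straight for the upper 32 mm (grasp it there from above). A clamp lug 6.5 mm proud on the collar's +y side, 4-12 mm below the top: close fingers along x. Stands on its hood on the mat. Origin: centre of underside; x, y square to the hood, z up.
- nozzle_54: Largest hot-air nozzle, steel, 68 mm tall: square hood 54 x 54 x 28 mm at the foot, 8 mm tapered shoulder, on top a round collar 22 mm across, straight for the upper 32 mm (grasp it there from above). A clamp lug 6.5 mm proud on the collar's +y side, 4-12 mm below the top: close fingers along x. Stands on its hood on the mat. Origin: centre of underside; x, y square to the hood, z up.
- pad_1: Black silicone pad 60 x 60 x 2 mm, fixed in the aluminium nozzle rack: left end (+y) of the row of four seen from the robot, 66 mm centre to centre along y. Origin: centre of its underside, so a nozzle stands 2 mm above it; x across the rack, away from the robot, z up. The rack's rim, 41 mm to front and back of the row's centre line, is at most 11 mm above the pad.
- pad_2: Black silicone pad 60 x 60 x 2 mm, fixed in the aluminium nozzle rack: second from left of the row of four seen from the robot, 66 mm centre to centre along y. Origin: centre of its underside, so a nozzle stands 2 mm above it; x across the rack, away from the robot, z up. The rack's rim, 41 mm to front and back of the row's centre line, is at most 11 mm above the pad.
- pad_3: Black silicone pad 60 x 60 x 2 mm, fixed in the aluminium nozzle rack: third from left of the row of four seen from the robot, 66 mm centre to centre along y. Origin: centre of its underside, so a nozzle stands 2 mm above it; x across the rack, away from the robot, z up. The rack's rim, 41 mm to front and back of the row's centre line, is at most 11 mm above the pad.
- pad_4: Black silicone pad 60 x 60 x 2 mm, fixed in the aluminium nozzle rack: right end (-y) of the row of four seen from the robot, 66 mm centre to centre along y. Origin: centre of its underside, so a nozzle stands 2 mm above it; x across the rack, away from the robot, z up. The rack's rim, 41 mm to front and back of the row's centre line, is at most 11 mm above the pad.
- hot_air_station: Hot-air rework station: grey box 240 deep x 190 wide x 130 mm tall, black front with two green displays and two knobs, black handpiece lying in a cradle on top (175 mm high in all). Fixed beside the rack, on the left (y > 0) or the right (y < 0); a white fume extractor, 210 mm tall, stands on the other side. Origin: foot of its front face, mid-width; x to its back.
- board: A loose green circuit board, 100 x 76 mm and 13 mm high with its components, lying on the mat in the same row as the nozzles. To be left where it is. Origin: centre of its underside; x along its 100 mm side.
Things that resemble listed ones, but are neither listed nor needed, are in the scene too. What is shaped like the nozzle_44 but purple is not meant. What is shaped like the nozzle_24 but purple is not meant.

How it is judged:
By the outcome, as a careful person would: the job done as asked, in the order asked, and still so for the second after the job is handed in, with the robot touching nothing.
It also fails if it takes over 88 s, if anything falls off the work surface, if the arm or the gripper's body presses on something with over 40 N, if the wrist force passes 120 N, or if a joint passes its speed limit or range.

## Robot

A 7-joint arm with a two-finger parallel gripper is mounted at the origin on the work surface. World frame = base frame: x ahead of the robot, y to its left, z up, the work surface at z = 0. Lengths are in m, angles in rad, forces in N, time in s.
With the tool pointing down it reaches from about 0.4 to 0.875 m from the base axis. Payload 4.4 kg.
Tool frame: the origin (TCP) lies at the very end of the fingers, on their centre line; the grasp point (between the pads) lies 19 mm behind it (tcp_to_grasp is the distance from the TCP to the grasp point, in m); z points along the fingers, y is the direction in which the jaws open and shut (so a half turn about z gives the same grasp; the last joint's range is limited). The gripper opens to 85 mm and grips with 20 to 120 N. Pads are 22 mm wide; open, the fingers measure 114 mm over their backs; the gripper's body (76 mm by 85 mm) begins 54 mm behind the grasp point. The pads swing forward as they close: fully open they stand 13 mm farther back than shut.
Start: joints at [-1.339, 0.628, 0.038, 1.517, -0.027, 0.996, -0.02], TCP at [0.191, 0.621, 0.231] pointing down, gripper open.
Joint ranges: [-3.06, 3.06], [-0.37, 2.12], [-1.25, 1.32], [0.18, 2.47], [-1.1, 4.24], [0.23, 1.98], [-2.94, 2.94]. Speed limits (rad/s): [2.57, 2.57, 3.14, 3.14, 3.14, 3.14, 3.14].

## Interface

Orientations are given as a unit quaternion [x, y, z, w].
In Python, from station import state, camera, camera_params, close_job, silhouettes, tcp_to_grasp gives the robot as it stands. The module is installed in compiled form; this text tells all that it offers.
- The arm moves only by the tool move_arm, never from a script. Its argument "increments" is a list of rows, each a list of 3 entries, a list of its own where there are three numbers: the turn, a rotation vector about the tool's x, y, z in rad, then the shift along the tool's x, y, z in mm, then the opening, from 0 (shut) to 1 (fully open). A call has 1 to 5 rows; each row is the pose to reach, as a shift and turn from the pose commanded when the call began, along the tool's axes at that moment; what a row does not reach only later rows make up. A row lasts 1/12 s, in which the tool goes at most 41.7 mm and 7.16 degrees, less where a joint would pass 70% of its speed; a pose out of reach is approached as far as the arm can. A call with a gripper value outside its range is refused whole. The fingers move at their own pace and stop on an object; "grip_force" is the grip in N (left out, the last holds). Time passes only in rows, so rows that repeat a pose let the fingers close. It gives the time, the measured TCP pose, the force and the opening at its end, in the units of the state.
- state(): the state, without advancing time (a new reading comes with each control period).
- camera(name): name is "scene" or "top"; returns the picture (400x640x3 uint8, red, green, blue); there is no depth.
- camera_params(name): a dict with "fovy" (degrees; the focal length in pixels is half the picture's height over the tangent of half this angle, whatever the lens; pixels are square), "cx", "cy" (the principal point, pixels), "world_to_cam" (4x4, takes a point from world to camera coordinates). Camera axes: x right, y down, z forward; pixel columns grow to the right and rows downward; lengths in m; the calibration is good to about 2 mm. A picture is of the moment at which its call begins. camera_params takes no time and is no camera call.
- close_job(): hands the job in, once; it reports no verdict.
Trained networks look in the newest picture that a camera, given by its name, has taken for a name from the list of things; names that differ only in an ending like _2 or _b are one class to them, and where a whole thing is asked for, a point or a joint stands for the part that bears it (a point fixed in the world has none). Each returns a list of dicts, best first, with "score" (0 to 1); they miss things now and then, are a little off and sometimes report something else, mostly with a low value. They report only what shows in the picture. A call takes as long as a camera call. They do not tell look-alikes from the thing itself.
- silhouettes(camera, query): "mask" (400x640 bool, what is visible of it) and "position" ([row, column] in pixels, amid what is visible of it).
The state is a dict: "time_s": time; "joint_pos": joint angles; "joint_vel": joint speeds; "effort": joint torques, N m; "eef_pos": TCP position; "orientation": TCP orientation; "wrist_force": force on the tool from outside, world axes, zero at the start; "torque": the same for the moment, N m; "finger_gap": finger opening in m.
Only numpy, scipy, OpenCV 4.12 (cv2) and the standard library are available. Lean on these libraries where they do the work, as an engineer would, in place of code of your own. Each camera call takes 0.05 s, during which the arm holds its last target. There are 200 camera calls.

## Working session

There is one attempt and no reset: what is moved stays moved. The work goes in short steps, Python scripts to look and compute and a tool call to move; the robot and the scene stay as the last step left them, time stands still between calls to the robot, and variables do not carry over. Pictures are saved under pics/ and viewed, about 12 in all and at most 16, crops included, and the job is handed in when it is done.

Besides the shell and the picture viewer there is one more tool, called after ">>>" as a command line: name --argument value ..., lists and objects as JSON in quotes. move_arm: Moves the arm, as the interface text tells. Its arguments: {"type":"object","properties":{"increments":{"type":"array","items":{"type":"array"}},"grip_force":{"type":"number"}},"required":["increments"]}

```bash
mkdir -p pics; python3 - <<'E'
from station import *
import cv2,numpy as np
for c in("scene","top"):
    im=camera(c);cv2.imwrite(f"pics/{c}0.png",im[...,::-1])
    p=camera_params(c);print(c,p["fovy"],p["cx"],p["cy"],np.round(p["world_to_cam"],4).tolist())
s=state();print(s["time_s"],s["eef_pos"],s["orientation"],s["finger_gap"],tcp_to_grasp)
E
```

```text
scene 45.87731058757579 320.11174821975476 197.08972380477047 [[0.43, 0.9028, 0.002, -0.2129], [0.6843, -0.3245, -0.653, -0.3142], [-0.5889, 0.2822, -0.7574, 1.4864], [0.0, 0.0, 0.0, 1.0]]
top 47.68200584270476 316.0113019831004 199.08475268772395 [[0.0166, -0.9999, -0.0007, -0.0175], [-0.9806, -0.0162, -0.1954, 0.4952], [0.1954, 0.004, -0.9807, 1.1606], [0.0, 0.0, 0.0, 1.0]]
0.1 [0.19051038 0.62085577 0.23046552] [ 1.48327904e-01  9.88937849e-01 -8.64961447e-04 -1.26556920e-04] 0.08559300082613319 0.0187
```

View pics/scene0.png

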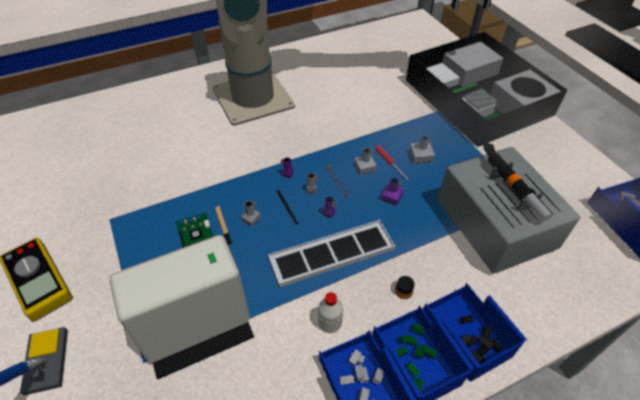

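View pics/top0.png

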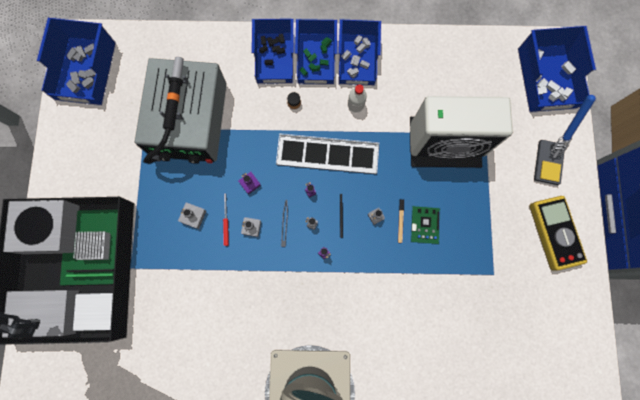

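The scene shows the station on the left (+y), so pad_1 takes the 24 and pad_4 the 54. Grey nozzles in the top picture: (192,215), (251,227), (312,223), (376,215). Purple look-alikes at (249,183), (310,190) and (325,254).

```bash
python3 - <<'E'
from station import *
import cv2,numpy as np,pickle
out={}
ims={c:camera(c) for c in("scene","top")}
for c in ims:
    for q in("nozzle_24","nozzle_54","pad_1"):
        r=silhouettes(c,q); out[c,q]=r
        for d in r:
            col=ims[c][d["mask"]].mean(0) if d["mask"].any() else 0
            print(c,q,round(d["score"],2),np.round(d["position"]),d["mask"].sum(),np.round(col))
pickle.dump((ims,out),open("m.pkl","wb"))
im=cv2.resize(ims["top"][130:270,150:450],None,fx=2.6,fy=2.6,interpolation=cv2.INTER_CUBIC)
cv2.imwrite("pics/crop.png",im[...,::-1])
E
```

```text
scene nozzle_24 0.96 [164. 365.] 401 [ 90.  94. 102.]
scene nozzle_24 0.91 [193. 393.] 430 [63. 42. 93.]
scene nozzle_24 0.79 [207. 330.] 193 [51. 38. 73.]
scene nozzle_24 0.64 [167. 290.] 196 [51. 35. 74.]
scene nozzle_24 0.63 [153. 424.] 454 [ 96.  98. 104.]
scene nozzle_24 0.51 [214. 250.] 298 [78. 81. 86.]
scene nozzle_24 0.47 [180. 315.] 193 [66. 70. 77.]
scene nozzle_54 0.96 [164. 365.] 401 [ 90.  94. 102.]
scene nozzle_54 0.91 [193. 393.] 430 [63. 42. 93.]
scene nozzle_54 0.79 [207. 330.] 193 [51. 38. 73.]
scene nozzle_54 0.64 [167. 290.] 196 [51. 35. 74.]
scene nozzle_54 0.63 [153. 424.] 454 [ 96.  98. 104.]
scene nozzle_54 0.51 [214. 250.] 298 [78. 81. 86.]
scene nozzle_54 0.47 [180. 315.] 193 [66. 70. 77.]
scene pad_1 0.93 [247. 348.] 537 [44. 46. 47.]
scene pad_1 0.88 [238. 373.] 530 [46. 47. 49.]
scene pad_1 0.76 [264. 294.] 601 [46. 48. 51.]
scene pad_1 0.72 [259. 318.] 579 [46. 48. 50.]
scene pad_1 0.36 [151. 422.] 502 [ 91.  95. 103.]
top nozzle_24 0.83 [185. 248.] 326 [ 83.  59. 113.]
top nozzle_24 0.82 [215. 194.] 459 [126. 127. 131.]
top nozzle_24 0.73 [227. 248.] 289 [119. 120. 124.]
top nozzle_24 0.6 [216. 380.] 157 [92. 93. 97.]
top nozzle_24 0.52 [189. 310.] 105 [65. 54. 86.]
top nozzle_54 0.83 [185. 248.] 326 [ 83.  59. 113.]
top nozzle_54 0.82 [215. 194.] 459 [126. 127. 131.]
top nozzle_54 0.73 [227. 248.] 289 [119. 120. 124.]
top nozzle_54 0.6 [216. 380.] 157 [92. 93. 97.]
top nozzle_54 0.52 [189. 310.] 105 [65. 54. 86.]
top pad_1 0.94 [152. 292.] 433 [57. 58. 59.]
top pad_1 0.89 [154. 314.] 449 [63. 64. 65.]
top pad_1 0.71 [158. 359.] 417 [53. 54. 54.]
top pad_1 0.56 [155. 339.] 434 [59. 60. 61.]
```

View pics/crop.png

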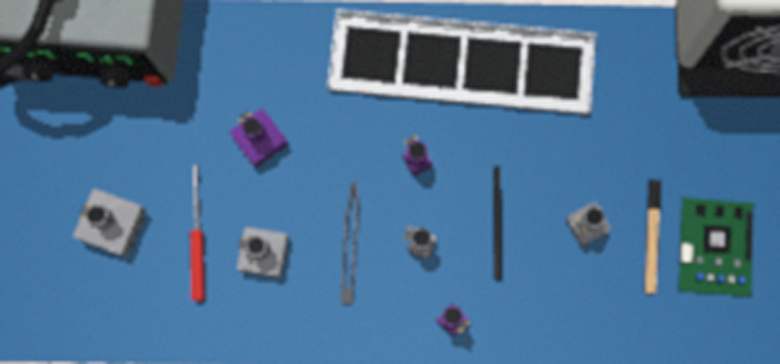

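```bash
cat > h.py <<'E'
from station import *
import cv2,numpy as np
from scipy.optimize import minimize
P={c:camera_params(c) for c in("scene","top")}
SZ={24:(16,56),34:(20,60),44:(24,64),54:(28,68)}
def proj(c,X):
    p=P[c];X=np.atleast_2d(X);M=p["world_to_cam"];q=X@M[:3,:3].T+M[:3,3]
    f=200/np.tan(np.radians(p["fovy"]/2));return q[:,:2]/q[:,2:]*f+[p["cx"],p["cy"]]
def unproj(c,uv,z):
    r=minimize(lambda v:((proj(c,[v[0],v[1],z])[0]-uv)**2).sum(),[.5,0],method="Nelder-Mead",options=dict(xatol=1e-5,fatol=1e-6));return r.x
def box(x,y,z0,z1,s0,s1=None):
    s1=s1 or s0
    return np.array([[x+a*s/2,y+b*s/2,z] for z,s in((z0,s0),(z1,s1)) for a in(-1,1) for b in(-1,1)])
T=np.linspace(0,2*np.pi,24,endpoint=False)
def parts(s):
    hh,H=SZ[s]
    r=[box(0,0,0,hh,s),box(0,0,hh,hh+8,s,22)]
    r.append(np.array([[11*np.cos(t),11*np.sin(t),z] for z in(H-32,H) for t in T]))
    r.append(np.array([[a,b,z] for a in(-3,3) for b in(9,17.5) for z in(H-12,H-4)]))
    return r
def place(X,x,y,th,z=0):
    c,s=np.cos(th),np.sin(th);return X/1000@np.array([[c,s,0],[-s,c,0],[0,0,1]])+[x,y,z]
def cover(c,hulls,roi,k=6):
    u0,v0,u1,v1=roi;m=np.zeros(((v1-v0)*k,(u1-u0)*k),np.uint8)
    for h in hulls:
        q=(proj(c,h)-[u0,v0]+.5)*k-.5
        cv2.fillConvexPoly(m,np.round(cv2.convexHull(q.astype(np.float32))*16).astype(np.int32),255,shift=4)
    return cv2.GaussianBlur(cv2.resize(m,(u1-u0,v1-v0),interpolation=cv2.INTER_AREA).astype(np.float32)/255,(0,0),.6)
def matte(im):
    f=im.astype(float);return np.clip((f[...,0]/(f[...,2]+1)-.35)/.45,0,1)
def fitcams(model,x0,targets,steps):
    def cost(v): return sum(((cover(c,model(v),roi)-t)**2).sum() for c,(roi,t) in targets.items())
    sim=np.vstack([x0]+[np.array(x0)+np.eye(len(x0))[i]*steps[i] for i in range(len(x0))])
    r=minimize(cost,x0,method="Nelder-Mead",options=dict(initial_simplex=sim,xatol=1e-4,fatol=1e-2,maxiter=250));return r.x,r.fun
def roiof(c,pt,R): u,v=np.round(proj(c,pt)[0]).astype(int);return (u-R,v-R,u+R,v+R)
def fitnoz(ims,s,x,y,ths,cams=("top","scene"),z=0,R=26):
    tg={}
    for c in cams:
        roi=roiof(c,[x,y,z+.03],R if s>30 else 17);u0,v0,u1,v1=roi;tg[c]=(roi,matte(ims[c])[v0:v1,u0:u1])
    return min((fitcams(lambda v:[place(p,v[0],v[1],v[2],z) for p in parts(s)],[x,y,t],tg,[.004,.004,.15]) for t in ths),key=lambda r:r[1])
E
cat > a.py <<'E'
from h import *
import pickle
ims,out=pickle.load(open("m.pkl","rb"))
for px,name in(((192,215),54),((251,227),44),((376,215),34),((312,223),24)):
    x,y=unproj("top",px,.03)
    for cams in(("top",),("scene",),("top","scene")):
        v,f=fitnoz(ims,name,x,y,np.radians([-60,-30,0,30]) if len(cams)==1 else np.radians(range(0,360,45)),cams)
        print(name,cams,np.round(v[:2],4),round(np.degrees(v[2]),1),"cost",round(f,1))
    print([ (s,round(fitnoz(ims,s,v[0],v[1],[v[2]],R=26)[1],1)) for s in SZ])
# pads
def model(v):
    c,s=np.cos(v[2]),np.sin(v[2])
    return [place(box(0,d,0,.01,60)[:4],v[0],v[1],v[2],v[3]) for d in(99,33,-33,-99)]
tg={}
for c in("top","scene"):
    ms=[d["mask"] for d in out[c,"pad_1"][:4]];m=np.any(ms,0)
    vv,uu=np.nonzero(m);roi=(uu.min()-6,vv.min()-6,uu.max()+7,vv.max()+7)
    g=ims[c].astype(float).mean(2);sat=np.ptp(ims[c].astype(float),axis=2)
    near=cv2.dilate(m.astype(np.uint8),np.ones((5,5)))
    t=np.clip((150-g)/90,0,1)*near*(sat<45)
    tg[c]=(roi,t[roi[1]:roi[3],roi[0]:roi[2]])
c0=unproj("top",(327,154),.01)
for cams in(("top",),("scene",),("top","scene")):
    print("pads",cams,fitcams(model,[*c0,-.06,.006],{c:tg[c] for c in cams},[.005,.005,.05,.004]))
E
python3 a.py
```

```text
54 ('top',) [0.4516 0.3294] -18.5 cost 50.2
54 ('scene',) [0.448  0.3319] -19.4 cost 77.6
54 ('top', 'scene') [0.4505 0.3299] -18.7 cost 140.0
[(24, np.float64(615.2)), (34, np.float64(553.3)), (44, np.float64(333.0)), (54, np.float64(136.1))]
44 ('top',) [0.4232 0.1673] -8.5 cost 206.9
44 ('scene',) [0.4211 0.1699] -9.0 cost 321.4
44 ('top', 'scene') [0.4229 0.1683] -8.7 cost 535.7
[(24, np.float64(399.1)), (34, np.float64(755.9)), (44, np.float64(600.3)), (54, np.float64(709.9))]
34 ('top',) [ 0.4593 -0.1739] 29.5 cost 167.2
34 ('scene',) [ 0.4574 -0.1702] 27.1 cost 70.2
34 ('top', 'scene') [ 0.4582 -0.1716] 29.7 cost 249.9
[(24, np.float64(111.1)), (34, np.float64(249.4)), (44, np.float64(406.3)), (54, np.float64(631.3))]
24 ('top',) [0.435  0.0013] -21.6 cost 33.7
24 ('scene',) [0.4339 0.0034] -25.3 cost 8.2
24 ('top', 'scene') [0.435  0.0026] 338.3 cost 44.6
[(24, np.float64(47.8)), (34, np.float64(398.0)), (44, np.float64(562.0)), (54, np.float64(784.0))]
pads ('top',) (array([ 0.64121344, -0.03908786, -0.07857088, -0.01371393]), np.float64(67.0563979152274))
pads ('scene',) (array([ 0.63320626, -0.03619386, -0.07841112,  0.00647171]), np.float64(33.794414306784375))
pads ('top', 'scene') (array([ 0.63462285, -0.03739048, -0.07756559,  0.00905301]), np.float64(143.48545318239732))
```

```bash
python3 - <<'E'
s=open("h.py").read()
s=s.replace("tg[c]=(roi,matte(ims[c])[v0:v1,u0:u1])","tg[c]=(roi,comp(matte(ims[c])[v0:v1,u0:u1]))")
s+='''
def comp(t):
    n,l,st,ce=cv2.connectedComponentsWithStats((t>.4).astype(np.uint8))
    h=t.shape[0]/2;i=1+np.argmin([np.hypot(*(ce[k]-h))+(50 if st[k,4]<25 else 0) for k in range(1,n)])
    return t*cv2.dilate((l==i).astype(np.uint8),np.ones((3,3)))
'''
s=s.replace("R if s>30 else 17","R")
open("h.py","w").write(s)
E
cat > b.py <<'E'
from h import *
import pickle
ims,out=pickle.load(open("m.pkl","rb"))
tiles=[]
for px,name in(((192,215),54),((251,227),44),((376,215),34),((312,223),24)):
    x,y=unproj("top",px,.03); fs=[]
    for s in SZ:
        v,f=fitnoz(ims,s,x,y,np.radians([-60,-30,0,30]));fs.append((s,round(f,1)))
        if s==name:b=v
    print(name,np.round(b[:2],4),round(np.degrees(b[2]),1),fs)
    for c in("top","scene"):
        v,f=fitnoz(ims,name,*b[:2],[b[2]],(c,));print("   ",c,np.round(v[:2],4),round(np.degrees(v[2]),1),round(f,1))
        u0,v0,u1,v1=roiof(c,[b[0],b[1],.03],19);k=10
        t=cv2.resize(ims[c][v0:v1,u0:u1],None,fx=k,fy=k,interpolation=cv2.INTER_CUBIC)[:300]
        t=cv2.resize(ims[c][v0:v1,u0:u1],(195,195),interpolation=cv2.INTER_CUBIC);k=195/38
        t2=t.copy()
        q=lambda X:np.round((proj(c,place(X,*b))-[u0,v0]+.5)*k-.5).astype(np.int32)
        hh,H=SZ[name]
        cv2.polylines(t2,[q(box(0,0,0,hh,name)[[0,1,3,2]])],1,(255,255,0))
        cv2.polylines(t2,[q(box(0,0,hh,hh,name)[[0,1,3,2]])],1,(255,0,0))
        cv2.polylines(t2,[q(np.array([[11*np.cos(a),11*np.sin(a),H] for a in T]))],1,(0,255,0))
        for i in range(4):
            a=np.pi/2*(i+1);cv2.putText(t2,str(i*90),tuple(int(w) for w in q(np.array([[18*np.cos(a),18*np.sin(a),H-8]]))[0]),0,.35,(255,0,255))
        tiles+= [t,t2]
g=np.vstack([np.hstack(tiles[0:4]),np.hstack(tiles[4:8])]);g2=np.vstack([np.hstack(tiles[8:12]),np.hstack(tiles[12:16])])
cv2.imwrite("pics/t1.png",g[...,::-1]);cv2.imwrite("pics/t2.png",g2[...,::-1])
E
python3 b.py
```

```text
54 [0.4505 0.3299] -18.7 [(24, np.float64(597.4)), (34, np.float64(442.8)), (44, np.float64(225.2)), (54, np.float64(28.6))]
    top [0.4512 0.3294] -18.5 9.2
    scene [0.448  0.3318] -19.4 7.6
44 [0.4226 0.1683] -9.8 [(24, np.float64(324.5)), (34, np.float64(174.1)), (44, np.float64(19.7)), (54, np.float64(148.2))]
    top [0.4232 0.1674] -8.9 7.6
    scene [0.4212 0.1698] -8.8 5.0
34 [ 0.4583 -0.1714] 30.0 [(24, np.float64(100.1)), (34, np.float64(26.1)), (44, np.float64(188.0)), (54, np.float64(452.4))]
    top [ 0.4593 -0.1739] 29.6 2.3
    scene [ 0.4574 -0.1703] 27.2 11.6
24 [0.435  0.0026] -21.7 [(24, np.float64(17.3)), (34, np.float64(93.6)), (44, np.float64(288.6)), (54, np.float64(555.6))]
    top [0.4353 0.0015] -20.8 7.2
    scene [0.4341 0.0032] -22.8 7.9
```

View pics/t1.png

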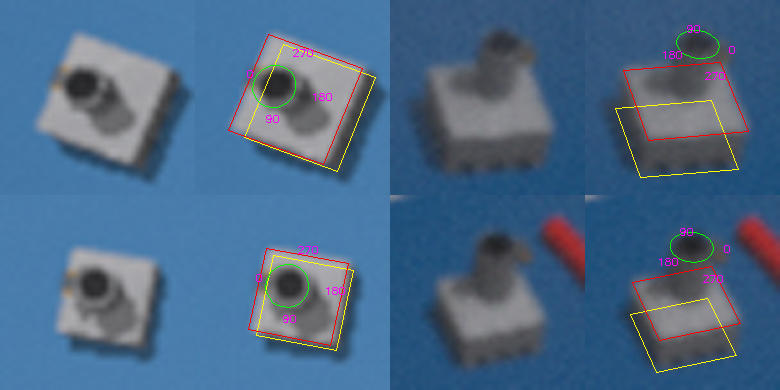

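View pics/t2.png

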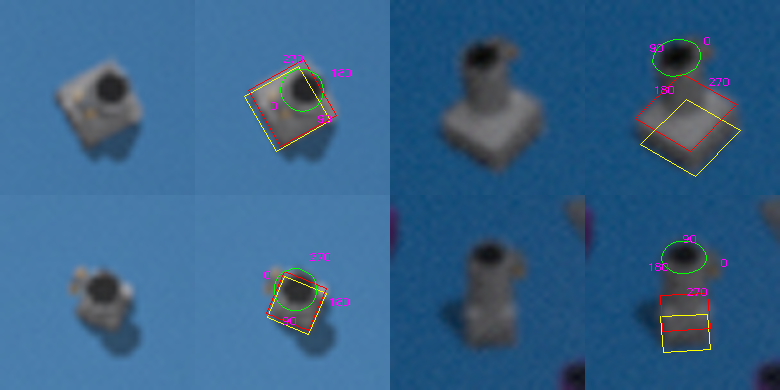

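All four lugs sit at label 0 (+y at the fitted yaw), in both views. Sizes fit the silhouettes clearly (54/44/34/24), and none of the four is purple.

```bash
cat > go.py <<'E'
import sys,numpy as np
from scipy.spatial.transform import Rotation as R
from station import state
# usage: go.py x y z psi_deg(jaw axis, world)
def show():
    s=state();Rc=R.from_quat(s["orientation"]);p=np.array(s["eef_pos"]);ty=Rc.apply([0,1,0])
    print("t",round(s["time_s"],2),"tcp",np.round(p,4),"psi",round(np.degrees(np.arctan2(ty[1],ty[0])),2),"gap",round(s["finger_gap"],4),"F",np.round(s["wrist_force"],1))
    return Rc,p
if __name__=="__main__":
    Rc,p=show();a=list(map(float,sys.argv[1:]))
    for x,y,z,ps in np.reshape(a,(-1,4)):
        t=np.radians(ps);Y=np.array([np.cos(t),np.sin(t),0]);Z=np.array([0,0,-1.]);X=np.cross(Y,Z)
        Rt=R.from_matrix(np.c_[X,Y,Z]);
        print("turn",np.round((Rc.inv()*Rt).as_rotvec(),3).tolist(),"shift",np.round(Rc.inv().apply(np.array([x,y,z])-p)*1000,1).tolist())
E
python3 go.py .4505 .33 .13 -18.7
sed -n '/^# pads/,$p' a.py | sed 's/v\[3\])/Z)/;s/,-.06,.006\]/,-.078]/;s/,\.004\])))/]))/;s/\[.005,.005,.05,.004\]/[.005,.005,.05]/' > pads.py
sed -i '1i from h import *\nimport pickle\nims,out=pickle.load(open("m.pkl","rb"))\nZ=.008' pads.py; python3 pads.py
```

```text
t 0.5 tcp [0.1906 0.6214 0.2313] psi 72.94 gap 0.0853 F [-0.  -0.5  0.5]
turn [-0.0, 0.0, 1.599] shift [-333.9, -202.3, 101.3]
pads ('top',) (array([ 0.63443383, -0.03866784, -0.07916101]), np.float64(89.51705284097464))
pads ('scene',) (array([ 0.63409477, -0.03665799, -0.07702398]), np.float64(36.479818314722785))
pads ('top', 'scene') (array([ 0.63435628, -0.03731754, -0.07743961]), np.float64(145.26327677922447))
```

>>> move_arm --increments '[[[0,0,1.6],[-334,-202,0],1],[[0,0,1.6],[-334,-202,0],1],[[0,0,1.6],[-334,-202,0],1],[[0,0,1.6],[-334,-202,0],1],[[0,0,1.6],[-334,-202,0],1]]' --grip_force 40

```text
time_s: 0.92
eef_pos: [0.3305, 0.4645, 0.2316]
orientation: [0.448, 0.894, 0.0, -0.0]
wrist_force: [0.8, -0.0, -0.0]
finger_gap: 0.0854
```

```bash
python3 go.py .4505 .33 .13 -18.7
```

```text
t 0.92 tcp [0.3305 0.4645 0.2316] psi 36.79 gap 0.0854 F [ 0.8 -0.  -0. ]
turn [0.0, -0.001, 0.969] shift [-179.6, 15.5, 101.6]
```

>>> move_arm --increments '[[[0,0,0.97],[-180,15,50],1],[[0,0,0.97],[-180,15,100],1],[[0,0,0.97],[-180,15,100],1],[[0,0,0.97],[-180,15,100],1],[[0,0,0.97],[-180,15,100],1]]'

```text
time_s: 1.33
eef_pos: [0.4512, 0.3304, 0.1308]
orientation: [0.701, 0.713, 0.001, 0.0]
wrist_force: [0.5, 0.5, 0.1]
finger_gap: 0.0853
```

```bash
python3 go.py .4505 .33 .1 -18.7
```

```text
t 1.33 tcp [0.4512 0.3304 0.1308] psi 0.98 gap 0.0853 F [0.5 0.5 0.1]
turn [0.001, -0.001, 0.344] shift [-0.4, -0.7, 30.8]
```

>>> move_arm --increments '[[[0,0,0.344],[0,-1,15],1],[[0,0,0.344],[0,-1,25],1],[[0,0,0.344],[0,-1,40],1],[[0,0,0.344],[0,-1,70],1],[[0,0,0.344],[0,-1,91],1]]'

```text
time_s: 1.75
eef_pos: [0.449, 0.3318, 0.039]
orientation: [0.811, 0.585, 0.0, 0.0]
wrist_force: [-0.2, 0.3, -0.1]
finger_gap: 0.0853
```

>>> move_arm --increments '[[[0,0,0],[0,0,0],1],[[0,0,0],[0,0,0],0],[[0,0,0],[0,0,0],0],[[0,0,0],[0,0,0],0],[[0,0,0],[0,0,0],0]]'

```text
time_s: 2.17
eef_pos: [0.45, 0.3322, 0.0418]
orientation: [0.811, 0.585, 0.001, -0.0]
wrist_force: [0.3, -0.8, 1.0]
finger_gap: 0.0387
```

```bash
python3 go.py .4505 .33 .039 -18.7
```

```text
t 2.17 tcp [0.45   0.3322 0.0418] psi -18.39 gap 0.0387 F [ 0.3 -0.8  1. ]
turn [0.001, -0.002, 0.005] shift [-1.9, 1.2, 2.8]
```

>>> move_arm --increments '[[[0,0,0],[-2,0,2],0],[[0,0,0],[-2,0,2],0],[[0,0,0],[-2,0,2],0],[[0,0,0],[-2,0,2],0],[[0,0,0],[-2,0,2],0]]'

```text
time_s: 2.58
eef_pos: [0.449, 0.3299, 0.0391]
orientation: [0.811, 0.585, 0.001, -0.0]
wrist_force: [-0.5, 0.1, 6.0]
finger_gap: 0.0207
```

```bash
python3 go.py .4505 .33 .16 -18.7
```

```text
t 2.58 tcp [0.449  0.3299 0.0391] psi -18.4 gap 0.0207 F [-0.5  0.1  6. ]
turn [0.001, -0.001, 0.005] shift [0.7, 1.5, -120.9]
```

>>> move_arm --increments '[[[0,0,0],[0,0,-25],0],[[0,0,0],[0,0,-60],0],[[0,0,0],[0,0,-95],0],[[0,0,0],[0,0,-125],0],[[0,0,0],[0,0,-125],0]]' --grip_force 60

```text
time_s: 3.0
eef_pos: [0.4515, 0.3312, 0.1686]
orientation: [0.811, 0.585, 0.005, -0.0]
wrist_force: [1.0, 0.2, -1.3]
finger_gap: 0.0204
```

```bash
python3 go.py .6266 -.1362 .16 -4.15
```

```text
t 3.0 tcp [0.4515 0.3312 0.1686] psi -18.41 gap 0.0204 F [ 1.   0.2 -1.3]
turn [0.006, -0.007, -0.249] shift [-388.2, 313.7, 7.3]
```

>>> move_arm --increments '[[[0,0,0],[-12,10,0],0],[[0,0,-0.03],[-36,30,0],0],[[0,0,-0.06],[-60,50,0],0],[[0,0,-0.09],[-85,70,0],0],[[0,0,-0.12],[-112,90,0],0]]'

```text
time_s: 3.42
eef_pos: [0.4982, 0.1941, 0.1625]
orientation: [0.774, 0.634, -0.001, -0.0]
wrist_force: [-0.1, 0.2, -0.9]
finger_gap: 0.0204
```

```bash
python3 go.py .6266 -.1362 .16 -4.15
```

```text
t 3.42 tcp [0.4982 0.1941 0.1625] psi -11.35 gap 0.0204 F [-0.1  0.2 -0.9]
turn [-0.001, 0.0, -0.126] shift [-298.5, 190.9, 2.4]
```

>>> move_arm --increments '[[[0,0,-0.02],[-30,19,0],0],[[0,0,-0.04],[-60,38,0],0],[[0,0,-0.06],[-90,57,0],0],[[0,0,-0.08],[-120,76,0],0],[[0,0,-0.1],[-150,96,0],0]]'

```text
time_s: 3.83
eef_pos: [0.562, 0.0273, 0.1624]
orientation: [0.742, 0.671, -0.001, -0.001]
wrist_force: [2.0, 1.0, -0.7]
finger_gap: 0.0205
```

>>> move_arm --increments '[[[0,0,-0.01],[-30,24,0],0],[[0,0,-0.026],[-60,48,0],0],[[0,0,-0.026],[-90,70,0],0],[[0,0,-0.026],[-120,90,0],0],[[0,0,-0.026],[-130,100,0],0]]'

```text
time_s: 4.25
eef_pos: [0.6495, -0.1182, 0.1625]
orientation: [0.735, 0.678, -0.002, 0.002]
wrist_force: [0.2, -1.3, -0.8]
finger_gap: 0.0203
```

```bash
python3 go.py .6266 -.1362 .06 -4.15
```

```text
t 4.25 tcp [ 0.6495 -0.1182  0.1625] psi -4.66 gap 0.0203 F [ 0.2 -1.3 -0.8]
turn [0.0, 0.005, -0.009] shift [-19.4, -21.4, 102.6]
```

>>> move_arm --increments '[[[0,0.005,-0.009],[-19,-21,10],0],[[0,0.005,-0.009],[-19,-21,45],0],[[0,0.005,-0.009],[-19,-21,80],0],[[0,0.005,-0.009],[-19,-21,95],0],[[0,0.005,-0.009],[-19,-21,95],0]]'

```text
time_s: 4.67
eef_pos: [0.6224, -0.1268, 0.0631]
orientation: [0.73, 0.683, -0.001, -0.006]
wrist_force: [-0.8, 0.2, -1.0]
finger_gap: 0.0204
```

>>> move_arm --increments '[[[0,0,0],[0,0,0],0],[[0,0,0],[0,0,0],0]]'

```text
time_s: 4.83
eef_pos: [0.6274, -0.1282, 0.0691]
orientation: [0.73, 0.683, 0.002, -0.001]
wrist_force: [-0.2, -0.5, 0.6]
finger_gap: 0.0205
```

```bash
python3 go.py .6266 -.1362 .047 -4.15
```

```text
t 4.83 tcp [ 0.6274 -0.1282  0.0691] psi -3.78 gap 0.0205 F [-0.2 -0.5  0.6]
turn [0.001, -0.005, 0.006] shift [-8.1, -0.3, 22.0]
```

>>> move_arm --increments '[[[0,0,0.006],[-4,0,0],0],[[0,0,0.006],[-8,0,5],0],[[0,0,0.006],[-8,0,12],0],[[0,0,0.006],[-8,0,16],0],[[0,0,0.006],[-8,0,16],0]]'

```text
time_s: 5.25
eef_pos: [0.6253, -0.1356, 0.0512]
orientation: [0.732, 0.681, 0.001, -0.003]
wrist_force: [0.2, -0.4, -0.5]
finger_gap: 0.0207
```

>>> move_arm --increments '[[[0,0,0],[0,0,0],0],[[0,0,0],[0,0,0],0]]'

```text
time_s: 5.42
eef_pos: [0.6262, -0.1357, 0.0522]
orientation: [0.732, 0.681, 0.002, -0.002]
wrist_force: [0.4, 0.1, -1.1]
finger_gap: 0.0207
```

```bash
python3 go.py .6266 -.1362 .047 -4.15
```

```text
t 5.42 tcp [ 0.6262 -0.1357  0.0522] psi -4.12 gap 0.0207 F [ 0.4  0.1 -1.1]
turn [-0.0, -0.005, 0.001] shift [-0.5, 0.5, 5.2]
```

>>> move_arm --increments '[[[0,-0.004,0],[0,0,2],0],[[0,-0.004,0],[0,0,3],0],[[0,-0.004,0],[0,0,4],0],[[0,-0.004,0],[0,0,5],0],[[0,-0.004,0],[0,0,5],0]]'

```text
time_s: 5.83
eef_pos: [0.6262, -0.1358, 0.0473]
orientation: [0.732, 0.681, 0.0, -0.0]
wrist_force: [-0.4, 0.1, -1.5]
finger_gap: 0.02
```

```bash
python3 go.py .6266 -.1362 .047 -4.15
```

```text
t 5.83 tcp [ 0.6262 -0.1358  0.0473] psi -4.13 gap 0.02 F [-0.4  0.1 -1.5]
turn [0.0, -0.001, 0.0] shift [-0.4, 0.4, 0.3]
```

>>> move_arm --increments '[[[0,0,0],[0,0,1],0],[[0,0,0],[0,0,2],0],[[0,0,0],[0,0,2],0]]'

```text
time_s: 6.08
eef_pos: [0.6264, -0.1359, 0.0471]
orientation: [0.732, 0.681, 0.001, -0.0]
wrist_force: [-2.1, 1.5, 11.8]
finger_gap: 0.0205
```

```bash
python3 go.py .6266 -.1362 .047 -4.15
```

```text
t 6.08 tcp [ 0.6264 -0.1359  0.0471] psi -4.13 gap 0.0205 F [-2.1  1.5 11.8]
turn [0.001, -0.002, 0.0] shift [-0.3, 0.3, 0.1]
```

>>> move_arm --increments '[[[0,0,0],[0,0,-1.5],0],[[0,0,0],[0,0,-1.5],0.8],[[0,0,0],[0,0,-1.5],0.8],[[0,0,0],[0,0,-1.5],0.8],[[0,0,0],[0,0,-1.5],0.8]]'

```text
time_s: 6.5
eef_pos: [0.626, -0.1358, 0.0465]
orientation: [0.732, 0.681, 0.0, -0.0]
wrist_force: [-0.2, 0.3, -0.4]
finger_gap: 0.0678
```

>>> move_arm --increments '[[[0,0,0],[0,0,-5],0.8],[[0,0,0],[0,0,-20],0.8],[[0,0,0],[0,0,-50],0.8],[[0,0,0],[0,0,-80],0.8],[[0,0,0],[0,0,-100],0.8]]'

```text
time_s: 6.92
eef_pos: [0.627, -0.1365, 0.1495]
orientation: [0.732, 0.681, 0.001, 0.001]
wrist_force: [0.9, 0.1, 0.1]
finger_gap: 0.0682
```

```bash
python3 go.py .4228 .1685 .13 -8.8
```

```text
t 6.92 tcp [ 0.627  -0.1365  0.1495] psi -4.14 gap 0.0682 F [0.9 0.1 0.1]
turn [0.003, -0.0, 0.081] shift [289.4, -225.8, 19.0]
```

>>> move_arm --increments '[[[0,0,0.02],[25,-20,0],0.8],[[0,0,0.03],[55,-43,0],0.8],[[0,0,0.05],[85,-66,0],0.8],[[0,0,0.06],[115,-90,0],0.8],[[0,0,0.081],[145,-113,0],0.8]]'

```text
time_s: 7.33
eef_pos: [0.5226, 0.018, 0.1473]
orientation: [0.759, 0.651, 0.001, -0.0]
wrist_force: [1.0, 0.9, 0.3]
finger_gap: 0.0682
```

>>> move_arm --increments '[[[0,0,0],[29,-20,0],0.8],[[0,0,0],[60,-44,0],0.8],[[0,0,0],[90,-68,0],0.8],[[0,0,0],[120,-88,0],0.8],[[0,0,0],[135,-101,0],0.8]]'

```text
time_s: 7.75
eef_pos: [0.4424, 0.17, 0.1472]
orientation: [0.757, 0.653, 0.001, -0.002]
wrist_force: [-0.7, 0.7, -0.3]
finger_gap: 0.0681
```

>>> move_arm --increments '[[[0,0,0],[0,0,0],0.8],[[0,0,0],[0,0,0],0.8]]'

```text
time_s: 7.92
eef_pos: [0.4443, 0.1668, 0.1473]
orientation: [0.758, 0.652, 0.001, -0.0]
wrist_force: [0.5, 0.0, 0.6]
finger_gap: 0.0682
```

```bash
cat > chk.py <<'E'
from h import *
import sys
# chk.py size pad_index : placed nozzle vs pad
ims={c:camera(c) for c in("top","scene")}
s=int(sys.argv[1]);d=(99,33,-33,-99)[int(sys.argv[2])-1]/1000
th=-.0775;cx,cy=.6343-d*np.sin(th),-.0375+d*np.cos(th)
def grey(im): return im.astype(float).mean(2)
tiles=[]
for c in ims:
    u0,v0,u1,v1=roiof(c,[cx,cy,.035],24);k=16
    t=cv2.resize(ims[c][v0:v1,u0:u1],(384,384),interpolation=cv2.INTER_CUBIC);k=8;t2=t.copy()
    q=lambda X,z=.008:np.round((proj(c,place(X,cx,cy,th,z))-[u0,v0]+.5)*k-.5).astype(np.int32)
    hh,H=SZ[s]
    cv2.polylines(t2,[q(box(0,0,0,1,60)[[0,1,3,2]])],1,(0,255,255))
    cv2.polylines(t2,[q(box(0,0,0,hh,s)[[0,1,3,2]])],1,(255,255,0))
    cv2.polylines(t2,[q(box(0,0,hh,hh,s)[[0,1,3,2]])],1,(255,0,0))
    cv2.polylines(t2,[q(np.array([[11*np.cos(a),11*np.sin(a),H] for a in T]))],1,(0,255,0))
    tiles.append(t2)
cv2.imwrite(f"pics/chk{s}_{len(sys.argv)}.png",np.hstack(tiles)[...,::-1])
E
python3 go.py .4228 .1685 .13 -8.8; python3 chk.py 54 4
```

```text
t 7.92 tcp [0.4443 0.1668 0.1473] psi -8.59 gap 0.0682 F [0.5 0.  0.6]
turn [0.0, -0.001, 0.004] shift [-1.5, -21.5, 17.3]
```

View pics/chk54_3.png

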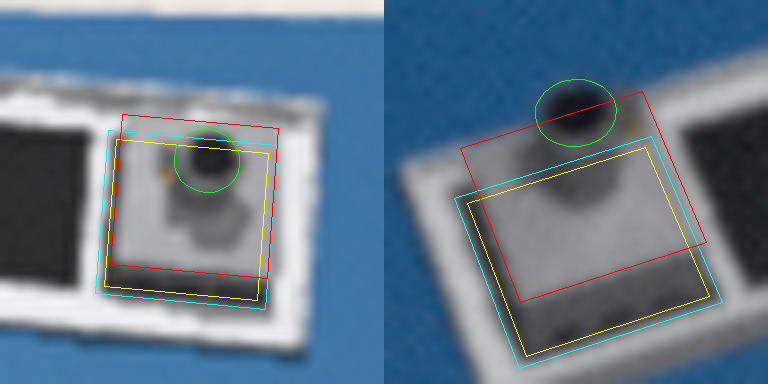

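```bash
cat > pf.py <<'E'
from h import *
import pickle,sys
bg,_=pickle.load(open("m.pkl","rb"))
C={"top":(.63443,-.03867,-.0792),"scene":(.63409,-.03666,-.0770)}
def order(s):
    hh,H=SZ[s];b=box(0,0,0,hh,s);t=box(0,0,hh,hh+8,s,22)
    ring=lambda z,r=11:np.array([[r*np.cos(a),r*np.sin(a),z] for a in T])
    return [b[[0,1,4,5]],b[[2,3,6,7]],b[[0,2,4,6]],b[[1,3,5,7]],box(0,0,hh,hh,s)],[t,np.r_[ring(H-32),ring(H)],ring(H,8)]
def fit(c,im,s,pad,z=.008):
    x0,y0,th=C[c];d=(99,33,-33,-99)[pad-1]/1000;cx,cy=x0-d*np.sin(th),y0+d*np.cos(th)
    roi=roiof(c,[cx,cy,.035],20 if s>30 else 16);u0,v0,u1,v1=roi
    g=im.astype(float).mean(2)[v0:v1,u0:u1];b=bg[c].astype(float).mean(2)[v0:v1,u0:u1]
    w=P[c]["world_to_cam"];cam=-w[:3,:3].T@w[:3,3]
    def cost(v):
        x,y,a=cx+v[0]/1000,cy+v[1]/1000,th+v[2]
        F,G=order(s);ca,sa=np.cos(a),np.sin(a);dl=cam-[x,y,0];lx,ly=ca*dl[0]+sa*dl[1],-sa*dl[0]+ca*dl[1]
        vis=[lx<-s/2e3,lx>s/2e3,ly<-s/2e3,ly>s/2e3,True]
        L=[f for f,o in zip(F,vis) if o]+G
        A=[];bb=b.copy()
        for f in L:
            m=cover(c,[place(f,x,y,a,z)],roi);A=[q*(1-m) for q in A]+[m];bb=bb*(1-m)
        A=np.array([q.ravel() for q in A]).T;r=(g-bb).ravel()
        k,*_=np.linalg.lstsq(A,r,rcond=None);e=r-A@k;return np.minimum(np.abs(e),40).sum()/100
    best=None
    for st in ([0,0,0],[2,-2,.05],[-2,2,-.05]):
        sim=np.vstack([st]+[np.array(st)+np.eye(3)[i]*[3,3,.06][i] for i in range(3)])
        r=minimize(cost,st,method="Nelder-Mead",options=dict(initial_simplex=sim,xatol=.02,fatol=.01,maxiter=200))
        if best is None or r.fun<best.fun:best=r
    return best.x,best.fun
if __name__=="__main__":
    for c in("top","scene"):
        im=camera(c)
        for a in sys.argv[1:]:
            s,p=map(int,a.split(":"));v,f=fit(c,im,s,p);print(c,s,"off from pad mm",np.round(v[:2],1),"yaw deg",round(np.degrees(v[2]),1),"cost",round(f,1))
E
python3 pf.py 54:4
```

```text
top 54 off from pad mm [ 0.  -0.4] yaw deg 0.8 cost 140.2
scene 54 off from pad mm [ 0.4 -1.2] yaw deg -0.3 cost 121.9
```

>>> move_arm --increments '[[[0,0,0.004],[-1,-12,5],0.8],[[0,0,0.004],[-1,-21,17],0.8],[[0,0,0.004],[-1,-21,17],0.8],[[0,0,0.004],[-1,-21,17],0.8],[[0,0,0.004],[-1,-21,17],0.8]]'

```text
time_s: 8.53
eef_pos: [0.425, 0.1672, 0.1304]
orientation: [0.761, 0.649, 0.001, 0.0]
wrist_force: [-0.7, -0.4, -0.2]
finger_gap: 0.0678
```

```bash
python3 go.py .4228 .1685 .036 -8.8
```

```text
t 8.53 tcp [0.425  0.1672 0.1304] psi -9.08 gap 0.0678 F [-0.7 -0.4 -0.2]
turn [0.001, -0.001, -0.005] shift [0.8, -2.5, 94.4]
```

Photometric check: the 54 sits within about 1 mm and 1° of its pad in both views. Now the 44.

>>> move_arm --increments '[[[0,0,0],[1,-2,20],0.8],[[0,0,0],[1,-2,50],0.8],[[0,0,0],[1,-2,80],0.8],[[0,0,0],[1,-2,95],0.8],[[0,0,0],[1,-2,95],0.8]]' --grip_force 40

```text
time_s: 8.95
eef_pos: [0.4216, 0.1684, 0.0329]
orientation: [0.761, 0.649, -0.001, -0.001]
wrist_force: [0.2, -1.5, 0.3]
finger_gap: 0.0684
```

>>> move_arm --increments '[[[0,0,0],[0,0,0],0.5],[[0,0,0],[0,0,0],0.4],[[0,0,0],[0,0,0],0.35],[[0,0,0],[0,0,0],0.35]]'

```text
time_s: 9.28
eef_pos: [0.4229, 0.1696, 0.0362]
orientation: [0.76, 0.65, 0.002, 0.0]
wrist_force: [0.1, 0.8, -0.0]
finger_gap: 0.0302
```

```bash
python3 go.py .4225 .1685 .035 -8.8
```

```text
t 9.28 tcp [0.4229 0.1696 0.0362] psi -8.99 gap 0.0302 F [ 0.1  0.8 -0. ]
turn [0.002, -0.002, -0.003] shift [-1.2, -0.2, 1.2]
```

>>> move_arm --increments '[[[0,0,0],[-1,0,1],0.3],[[0,0,0],[-1,0,1],0],[[0,0,0],[-1,0,1],0],[[0,0,0],[-1,0,1],0],[[0,0,0],[-1,0,1],0]]'

```text
time_s: 9.7
eef_pos: [0.4223, 0.1685, 0.0348]
orientation: [0.76, 0.65, 0.001, -0.0]
wrist_force: [0.0, 0.3, 6.1]
finger_gap: 0.0211
```

```bash
python3 go.py .6317 -.0704 .15 -4.7
```

```text
t 9.7 tcp [0.4223 0.1685 0.0348] psi -8.99 gap 0.0211 F [0.  0.3 6.1]
turn [0.001, -0.002, -0.075] shift [-203.0, 244.3, -115.3]
```

>>> move_arm --increments '[[[0,0,0],[0,0,-20],0],[[0,0,0],[0,0,-50],0],[[0,0,0],[0,0,-85],0],[[0,0,0],[-5,5,-110],0],[[0,0,0],[-20,23,-115],0]]' --grip_force 60

```text
time_s: 10.12
eef_pos: [0.441, 0.1479, 0.1525]
orientation: [0.759, 0.652, 0.003, -0.001]
wrist_force: [1.1, 0.3, -0.7]
finger_gap: 0.0207
```

>>> move_arm --increments '[[[0,0,-0.015],[-20,24,0],0],[[0,0,-0.03],[-40,48,0],0],[[0,0,-0.045],[-60,72,0],0],[[0,0,-0.06],[-80,96,0],0],[[0,0,-0.075],[-100,120,0],0]]'

```text
time_s: 10.53
eef_pos: [0.5448, 0.0261, 0.1492]
orientation: [0.735, 0.678, 0.0, -0.0]
wrist_force: [0.1, 0.2, -0.6]
finger_gap: 0.0202
```

>>> move_arm --increments '[[[0,0,0],[-15,22,0],0],[[0,0,0],[-32,44,0],0],[[0,0,0],[-50,66,0],0],[[0,0,0],[-66,84,0],0],[[0,0,0],[-75,96,0],0]]'

```text
time_s: 10.95
eef_pos: [0.635, -0.0586, 0.1491]
orientation: [0.736, 0.677, 0.0, 0.001]
wrist_force: [-0.3, 0.7, -0.6]
finger_gap: 0.0204
```

>>> move_arm --increments '[[[0,0,0],[0,0,0],0],[[0,0,0],[0,0,0],0],[[0,0,0],[0,0,0],0]]'

```text
time_s: 11.2
eef_pos: [0.6326, -0.0541, 0.1485]
orientation: [0.735, 0.678, 0.0, -0.001]
wrist_force: [0.5, 0.3, -1.5]
finger_gap: 0.0206
```

```bash
python3 go.py .6317 -.0704 .049 -4.6
```

```text
t 11.2 tcp [ 0.6326 -0.0541  0.1485] psi -4.66 gap 0.0206 F [ 0.5  0.3 -1.5]
turn [-0.002, -0.002, -0.001] shift [-16.5, 0.6, 99.5]
```

>>> move_arm --increments '[[[0,0,0],[-12,0,5],0],[[0,0,0],[-16,0.5,35],0],[[0,0,0],[-16,0.5,65],0],[[0,0,0],[-16,0.5,90],0],[[0,0,0],[-16,0.5,98],0]]'

```text
time_s: 11.62
eef_pos: [0.6293, -0.0706, 0.047]
orientation: [0.735, 0.678, -0.002, -0.003]
wrist_force: [-0.2, -0.2, -1.4]
finger_gap: 0.0208
```

>>> move_arm --increments '[[[0,0,0],[0,0,0],0],[[0,0,0],[0,0,0],0],[[0,0,0],[0,0,0],0]]'

```text
time_s: 11.87
eef_pos: [0.634, -0.0715, 0.0525]
orientation: [0.735, 0.678, 0.001, 0.001]
wrist_force: [-0.8, 0.9, 0.5]
finger_gap: 0.0204
```

```bash
python3 go.py .6317 -.0704 .043 -4.6
```

```text
t 11.87 tcp [ 0.634  -0.0715  0.0525] psi -4.69 gap 0.0204 F [-0.8  0.9  0.5]
turn [0.003, -0.001, -0.002] shift [0.9, -2.5, 9.5]
```

>>> move_arm --increments '[[[0,0,0],[1,-1.5,2],0],[[0,0,0],[1,-1.5,4],0],[[0,0,0],[1,-1.5,6],0],[[0,0,0],[1,-1.5,7],0],[[0,0,0],[1,-1.5,7],0]]'

```text
time_s: 12.28
eef_pos: [0.6314, -0.07, 0.0437]
orientation: [0.735, 0.678, 0.0, -0.0]
wrist_force: [0.4, -0.1, -0.1]
finger_gap: 0.0203
```

```bash
python3 go.py .6317 -.0704 .043 -4.6
```

```text
t 12.28 tcp [ 0.6314 -0.07    0.0437] psi -4.7 gap 0.0203 F [ 0.4 -0.1 -0.1]
turn [-0.0, -0.001, -0.002] shift [-0.4, 0.3, 0.7]
```

>>> move_arm --increments '[[[0,0,0],[0,0,1],0],[[0,0,0],[0,0,2],0],[[0,0,0],[0,0,2],0]]'

```text
time_s: 12.53
eef_pos: [0.6317, -0.0702, 0.043]
orientation: [0.736, 0.677, 0.001, -0.0]
wrist_force: [-2.5, -0.0, 6.8]
finger_gap: 0.0203
```

>>> move_arm --increments '[[[0,0,0],[0,0,-1.5],0],[[0,0,0],[0,0,-1.5],0.8],[[0,0,0],[0,0,-1.5],0.8],[[0,0,0],[0,0,-1.5],0.8],[[0,0,0],[0,0,-1.5],0.8]]'

```text
time_s: 12.95
eef_pos: [0.6314, -0.0701, 0.0431]
orientation: [0.735, 0.678, 0.0, -0.0]
wrist_force: [-0.3, 0.1, 0.5]
finger_gap: 0.0676
```

>>> move_arm --increments '[[[0,0,0],[0,0,-5],0.8],[[0,0,0],[0,0,-20],0.8],[[0,0,0],[0,0,-50],0.8],[[0,0,0],[0,0,-80],0.8],[[0,0,0],[0,0,-105],0.8]]'

```text
time_s: 13.37
eef_pos: [0.6318, -0.0705, 0.1503]
orientation: [0.736, 0.677, 0.001, 0.0]
wrist_force: [0.1, 0.2, -0.4]
finger_gap: 0.0684
```

```bash
python3 go.py .4583 -.1718 .13 28.8
```

```text
t 13.37 tcp [ 0.6318 -0.0705  0.1503] psi -4.72 gap 0.0684 F [ 0.1  0.2 -0.4]
turn [0.001, -0.0, -0.585] shift [-115.2, -164.6, 20.1]
```

>>> move_arm --increments '[[[0,0,-0.1],[-15,-22,0],0.8],[[0,0,-0.22],[-37,-54,0],0.8],[[0,0,-0.34],[-59,-86,0],0.8],[[0,0,-0.46],[-81,-118,0],0.8],[[0,0,-0.56],[-101,-146,0],0.8]]'

```text
time_s: 13.78
eef_pos: [0.4754, -0.1598, 0.1487]
orientation: [0.517, 0.856, 0.0, -0.0]
wrist_force: [-0.5, 0.1, 0.1]
finger_gap: 0.0687
```

>>> move_arm --increments '[[[0,0,0],[0,0,0],0.8],[[0,0,0],[0,0,0],0.8],[[0,0,0],[0,0,0],0.8],[[0,0,0],[0,0,0],0.8]]'

```text
time_s: 14.12
eef_pos: [0.4793, -0.1581, 0.1484]
orientation: [0.519, 0.855, 0.001, 0.0]
wrist_force: [0.1, -0.3, 0.2]
finger_gap: 0.0688
```

```bash
python3 pf.py 44:3; python3 go.py .4583 -.1718 .032 28.8
```

```text
top 44 off from pad mm [-1.  -0.3] yaw deg 0.3 cost 114.9
scene 44 off from pad mm [ 0.1 -0.3] yaw deg -0.9 cost 145.6
t 14.22 tcp [ 0.479  -0.158   0.1481] psi 27.49 gap 0.0683 F [0.6 0.3 0.7]
turn [0.001, -0.001, -0.023] shift [-2.8, -24.9, 116.1]
```

The 44 is placed to within 1 mm. Now down onto the 34.

>>> move_arm --increments '[[[0,0,-0.023],[-3,-15,0],0.8],[[0,0,-0.023],[-3,-25,20],0.8],[[0,0,-0.023],[-3,-25,55],0.8],[[0,0,-0.023],[-3,-25,90],0.8],[[0,0,-0.023],[-3,-25,114],0.8]]' --grip_force 40

```text
time_s: 14.63
eef_pos: [0.457, -0.172, 0.0319]
orientation: [0.509, 0.861, 0.0, -0.001]
wrist_force: [0.1, 0.4, -0.5]
finger_gap: 0.0681
```

>>> move_arm --increments '[[[0,0,0],[0,0,0],0.6],[[0,0,0],[0,0,0],0.4],[[0,0,0],[0,0,0],0.35],[[0,0,0],[0,0,0],0.35]]'

```text
time_s: 14.97
eef_pos: [0.4583, -0.1732, 0.0357]
orientation: [0.51, 0.86, 0.001, 0.001]
wrist_force: [0.4, -0.5, 0.5]
finger_gap: 0.0301
```

```bash
python3 go.py .4580 -.1718 .031 28.8
```

```text
t 14.97 tcp [ 0.4583 -0.1732  0.0357] psi 28.73 gap 0.0301 F [ 0.4 -0.5  0.5]
turn [0.002, 0.001, -0.001] shift [1.4, 0.4, 4.7]
```

>>> move_arm --increments '[[[0,0,0],[1,0,3],0.35],[[0,0,0],[1,0,3],0],[[0,0,0],[1,0,3],0],[[0,0,0],[1,0,3],0],[[0,0,0],[1,0,3],0]]'

```text
time_s: 15.38
eef_pos: [0.4572, -0.172, 0.0321]
orientation: [0.51, 0.86, 0.001, 0.001]
wrist_force: [0.1, 1.8, 7.1]
finger_gap: 0.0209
```

```bash
python3 go.py .6369 -.0046 .155 -4.6
```

```text
t 15.38 tcp [ 0.4572 -0.172   0.0321] psi 28.71 gap 0.0209 F [0.1 1.8 7.1]
turn [0.002, -0.0, 0.581] shift [60.5, 238.3, -122.4]
```

>>> move_arm --increments '[[[0,0,0],[0,0,-20],0],[[0,0,0],[0,0,-50],0],[[0,0,0],[0,0,-85],0],[[0,0,0],[0,0,-115],0],[[0,0,0.03],[3,12,-122],0]]' --grip_force 60

```text
time_s: 15.8
eef_pos: [0.4659, -0.1665, 0.1577]
orientation: [0.524, 0.852, 0.001, 0.003]
wrist_force: [0.7, -0.3, -0.3]
finger_gap: 0.0204
```

>>> move_arm --increments '[[[0,0,0.08],[6,26,0],0],[[0,0,0.17],[13,52,0],0],[[0,0,0.26],[21,83,0],0],[[0,0,0.35],[29,114,0],0],[[0,0,0.44],[37,144,0],0]]'

```text
time_s: 16.22
eef_pos: [0.5779, -0.0642, 0.1536]
orientation: [0.698, 0.716, 0.001, -0.0]
wrist_force: [-0.6, -0.2, 0.3]
finger_gap: 0.0202
```

>>> move_arm --increments '[[[0,0,0.05],[-8,26,0],0],[[0,0,0.1],[-14,48,0],0],[[0,0,0.11],[-18,66,0],0],[[0,0,0.11],[-18,76,0],0],[[0,0,0.11],[-18,76,0],0]]'

```text
time_s: 16.63
eef_pos: [0.6554, -0.081, 0.153]
orientation: [0.734, 0.679, 0.001, 0.0]
wrist_force: [0.9, 0.4, -0.6]
finger_gap: 0.0203
```

```bash
python3 go.py .6369 -.0046 .046 -4.6
```

```text
t 16.63 tcp [ 0.6554 -0.081   0.153 ] psi -4.48 gap 0.0203 F [ 0.9  0.4 -0.6]
turn [0.002, -0.001, 0.002] shift [74.7, -24.6, 107.0]
```

>>> move_arm --increments '[[[0,0,0],[20,-6,0],0],[[0,0,0],[45,-15,0],0],[[0,0,0],[68,-22,0],0],[[0,0,0],[75,-24,0],0],[[0,0,0],[75,-24,15],0]]'

```text
time_s: 17.05
eef_pos: [0.6362, -0.0008, 0.1407]
orientation: [0.733, 0.68, 0.003, 0.0]
wrist_force: [1.3, -0.5, -0.7]
finger_gap: 0.0203
```

>>> move_arm --increments '[[[0,0,0],[0,0,20],0],[[0,0,0],[0,0,50],0],[[0,0,0],[0,0,75],0],[[0,0,0],[0,0,85],0],[[0,0,0],[0,0,88],0]]'

```text
time_s: 17.47
eef_pos: [0.6334, -0.0048, 0.0484]
orientation: [0.735, 0.678, -0.001, -0.002]
wrist_force: [-0.4, 0.3, -0.6]
finger_gap: 0.0202
```

>>> move_arm --increments '[[[0,0,0],[0,0,0],0],[[0,0,0],[0,0,0],0],[[0,0,0],[0,0,0],0]]'

```text
time_s: 17.72
eef_pos: [0.6367, -0.0047, 0.0521]
orientation: [0.735, 0.679, 0.001, 0.001]
wrist_force: [0.4, -0.1, -0.6]
finger_gap: 0.0203
```

```bash
python3 go.py .6369 -.0046 .040 -4.6
```

```text
t 17.72 tcp [ 0.6367 -0.0047  0.0521] psi -4.54 gap 0.0203 F [ 0.4 -0.1 -0.6]
turn [0.003, -0.001, 0.001] shift [0.1, 0.1, 12.1]
```

>>> move_arm --increments '[[[0,0,0],[0,0,4],0],[[0,0,0],[0,0,7],0],[[0,0,0],[0,0,9],0],[[0,0,0],[0,0,10],0],[[0,0,0],[0,0,10],0]]'

```text
time_s: 18.13
eef_pos: [0.6355, -0.0043, 0.0403]
orientation: [0.734, 0.679, 0.0, -0.0]
wrist_force: [0.6, 0.3, -0.1]
finger_gap: 0.0207
```

>>> move_arm --increments '[[[0,0,0],[0,0,1],0],[[0,0,0],[0,0,2],0],[[0,0,0],[0,0,2],0],[[0,0,0],[0,0,2],0]]'

```text
time_s: 18.47
eef_pos: [0.6357, -0.0043, 0.0402]
orientation: [0.734, 0.679, 0.001, -0.001]
wrist_force: [-3.4, 0.9, 13.3]
finger_gap: 0.0204
```

Contact; release and rise.

>>> move_arm --increments '[[[0,0,0],[0,0,-2],0],[[0,0,0],[0,0,-2],0.8],[[0,0,0],[0,0,-2],0.8],[[0,0,0],[0,0,-2],0.8],[[0,0,0],[0,0,-2],0.8]]'

```text
time_s: 18.88
eef_pos: [0.6354, -0.0044, 0.04]
orientation: [0.734, 0.679, 0.0, -0.0]
wrist_force: [-0.2, 0.4, -0.3]
finger_gap: 0.0676
```

>>> move_arm --increments '[[[0,0,0],[0,0,-5],0.8],[[0,0,0],[0,0,-20],0.8],[[0,0,0],[0,0,-50],0.8],[[0,0,0],[0,0,-80],0.8],[[0,0,0],[0,0,-105],0.8]]'

```text
time_s: 19.3
eef_pos: [0.6358, -0.0047, 0.1473]
orientation: [0.735, 0.679, 0.001, 0.0]
wrist_force: [0.5, 0.8, -0.0]
finger_gap: 0.0684
```

```bash
python3 go.py .435 .0025 .13 -21.8
```

```text
t 19.3 tcp [ 0.6358 -0.0047  0.1473] psi -4.54 gap 0.0684 F [ 0.5  0.8 -0. ]
turn [0.001, -0.001, 0.301] shift [-8.7, -200.8, 17.1]
```

```bash
python3 - <<'E'
from h import *
import pickle
ims,_=pickle.load(open("m.pkl","rb"))
for px in((310,190),(325,254)):
    x,y=unproj("top",px,.03)
    v,f=fitnoz(ims,24,x,y,np.radians([-60,-30,0,30]));print(np.round(v,4),np.degrees(v[2]),round(f,1))
E
python3 pf.py 34:2
```

```text
[ 0.5254  0.0082 -0.9282] -53.18320690578095 43.0
[ 0.353  -0.0318  0.4342] 24.879007753080394 1140.6
top 34 off from pad mm [7.5 7.3] yaw deg -6.3 cost 342.9
scene 34 off from pad mm [-0.4  0.1] yaw deg -1.3 cost 163.8
```

>>> move_arm --increments '[[[0,0,0.06],[-2,-25,0],0.5],[[0,0,0.14],[-4,-55,0],0.5],[[0,0,0.22],[-6,-90,0],0.5],[[0,0,0.301],[-8,-125,0],0.5],[[0,0,0.301],[-9,-160,0],0.5]]'

```text
time_s: 19.82
eef_pos: [0.4731, -0.001, 0.1449]
orientation: [0.829, 0.559, -0.0, -0.0]
wrist_force: [0.7, -0.2, 0.6]
finger_gap: 0.0426
```

>>> move_arm --increments '[[[0,0,0],[5,-15,0],0.5],[[0,0,0],[10,-30,0],0.5],[[0,0,0],[10,-30,0],0.5],[[0,0,0],[10,-30,0],0.5]]'

```text
time_s: 20.15
eef_pos: [0.4511, 0.02, 0.1453]
orientation: [0.828, 0.561, 0.0, -0.0]
wrist_force: [0.7, -0.4, -0.5]
finger_gap: 0.0426
```

```bash
python3 go.py .4346 .0025 .028 -21.8
```

```text
t 20.15 tcp [0.4511 0.02   0.1453] psi -21.7 gap 0.0426 F [ 0.7 -0.4 -0.5]
turn [-0.0, -0.001, 0.002] shift [-22.4, -8.8, 117.3]
```

>>> move_arm --increments '[[[0,0,0.002],[-14,-6,0],0.5],[[0,0,0.002],[-22,-9,10],0.5],[[0,0,0.002],[-22,-9,35],0.5],[[0,0,0.002],[-22,-9,60],0.5],[[0,0,0.002],[-22,-9,70],0.5]]' --grip_force 40

```text
time_s: 20.57
eef_pos: [0.4351, 0.0016, 0.0732]
orientation: [0.829, 0.56, -0.0, -0.0]
wrist_force: [0.3, 0.0, -0.3]
finger_gap: 0.0427
```

>>> move_arm --increments '[[[0,0,0],[0,0,0],0.5],[[0,0,0],[0,0,0],0.5],[[0,0,0],[0,0,0],0.5]]'

```text
time_s: 20.82
eef_pos: [0.4358, 0.0019, 0.0758]
orientation: [0.829, 0.56, 0.001, 0.0]
wrist_force: [0.0, 0.8, -0.2]
finger_gap: 0.0426
```

```bash
python3 go.py .4346 .0025 .028 -21.8
```

```text
t 20.82 tcp [0.4358 0.0019 0.0758] psi -21.93 gap 0.0426 F [ 0.   0.8 -0.2]
turn [0.001, -0.001, -0.002] shift [0.0, -1.4, 47.8]
```

>>> move_arm --increments '[[[0,0,0],[0,-1,12],0.5],[[0,0,0],[0,-1,28],0.5],[[0,0,0],[0,-1,40],0.5],[[0,0,0],[0,-1,46],0.5],[[0,0,0],[0,-1,47],0.5]]'

```text
time_s: 21.23
eef_pos: [0.4344, 0.003, 0.0283]
orientation: [0.829, 0.56, 0.0, -0.0]
wrist_force: [0.4, -0.0, 0.5]
finger_gap: 0.0428
```

>>> move_arm --increments '[[[0,0,0],[0,0,0],0.5],[[0,0,0],[0,0,0],0.35],[[0,0,0],[0,0,0],0.35]]'

```text
time_s: 21.48
eef_pos: [0.4345, 0.0031, 0.0291]
orientation: [0.828, 0.56, 0.001, 0.0]
wrist_force: [-0.0, -0.2, 0.4]
finger_gap: 0.0299
```

```bash
python3 go.py .4346 .0025 .027 -21.8
```

```text
t 21.48 tcp [0.4345 0.0031 0.0291] psi -21.87 gap 0.0299 F [-0.  -0.2  0.4]
turn [0.001, -0.002, -0.001] shift [-0.5, 0.3, 2.1]
```

>>> move_arm --increments '[[[0,0,0],[0,0,1],0],[[0,0,0],[0,0,1],0],[[0,0,0],[0,0,1],0],[[0,0,0],[0,0,1],0],[[0,0,0],[0,0,1],0]]'

```text
time_s: 21.9
eef_pos: [0.4345, 0.003, 0.0284]
orientation: [0.829, 0.56, 0.001, -0.0]
wrist_force: [0.1, 0.8, 9.2]
finger_gap: 0.0208
```

```bash
python3 go.py .6420 .0612 .15 -4.5
```

```text
t 21.9 tcp [0.4345 0.003  0.0284] psi -21.9 gap 0.0208 F [0.1 0.8 9.2]
turn [0.002, -0.002, -0.304] shift [131.6, 171.0, -121.0]
```

>>> move_arm --increments '[[[0,0,0],[0,0,-20],0],[[0,0,0],[0,0,-50],0],[[0,0,0],[0,0,-85],0],[[0,0,0],[0,0,-115],0],[[0,0,-0.02],[8,10,-122],0]]' --grip_force 60

```text
time_s: 22.32
eef_pos: [0.4455, 0.0057, 0.1532]
orientation: [0.823, 0.567, 0.002, 0.0]
wrist_force: [0.9, 0.5, -1.1]
finger_gap: 0.0206
```

>>> move_arm --increments '[[[0,0,-0.05],[16,22,0],0],[[0,0,-0.11],[36,48,0],0],[[0,0,-0.17],[58,76,0],0],[[0,0,-0.23],[80,102,0],0],[[0,0,-0.284],[100,125,0],0]]'

```text
time_s: 22.73
eef_pos: [0.6002, 0.0567, 0.1499]
orientation: [0.733, 0.68, 0.001, -0.0]
wrist_force: [0.0, -0.6, -0.7]
finger_gap: 0.0206
```

>>> move_arm --increments '[[[0,0,0],[0,0,0],0],[[0,0,0],[0,0,0],0],[[0,0,0],[0,0,0],0]]'

```text
time_s: 22.98
eef_pos: [0.5971, 0.0552, 0.1492]
orientation: [0.735, 0.679, -0.0, -0.001]
wrist_force: [-0.9, 0.2, -0.7]
finger_gap: 0.0204
```

```bash
python3 go.py .6420 .0612 .15 -4.5
```

```text
t 22.98 tcp [0.5971 0.0552 0.1492] psi -4.54 gap 0.0204 F [-0.9  0.2 -0.7]
turn [-0.002, -0.0, -0.001] shift [9.5, 44.3, -0.9]
```

Next: over pad 1 and most of the way down (contact expected at z ≈ 0.0365).

>>> move_arm --increments '[[[0,0,0],[3,14,0],0],[[0,0,0],[7,32,0],0],[[0,0,0],[9.5,42,0],0],[[0,0,0],[9.5,44,5],0],[[0,0,0],[9.5,44,25],0]]'

```text
time_s: 23.4
eef_pos: [0.6445, 0.0608, 0.1269]
orientation: [0.735, 0.679, 0.002, 0.001]
wrist_force: [0.1, -0.3, 0.5]
finger_gap: 0.0207
```

>>> move_arm --increments '[[[0,0,0],[0,0,25],0],[[0,0,0],[0,0,50],0],[[0,0,0],[0,0,66],0],[[0,0,0],[0,0,74],0],[[0,0,0],[0,0,76],0]]'

```text
time_s: 23.82
eef_pos: [0.6404, 0.0614, 0.0468]
orientation: [0.735, 0.679, -0.001, -0.002]
wrist_force: [-0.8, -0.5, 0.6]
finger_gap: 0.0201
```

>>> move_arm --increments '[[[0,0,0],[0,0,0],0],[[0,0,0],[0,0,0],0],[[0,0,0],[0,0,0],0]]'

```text
time_s: 24.07
eef_pos: [0.6437, 0.0618, 0.0498]
orientation: [0.734, 0.679, 0.001, 0.0]
wrist_force: [-0.5, 0.8, 0.1]
finger_gap: 0.0203
```

```bash
python3 go.py .6420 .0612 .0365 -4.5
```

```text
t 24.07 tcp [0.6437 0.0618 0.0498] psi -4.48 gap 0.0203 F [-0.5  0.8  0.1]
turn [0.002, -0.001, 0.0] shift [-0.8, -1.7, 13.3]
```

>>> move_arm --increments '[[[0,0,0],[-0.5,-1,4],0],[[0,0,0],[-0.5,-1,8],0],[[0,0,0],[-0.5,-1,10],0],[[0,0,0],[-0.5,-1,11],0],[[0,0,0],[-0.5,-1,11],0]]'

```text
time_s: 24.48
eef_pos: [0.6416, 0.0616, 0.037]
orientation: [0.734, 0.679, 0.0, -0.001]
wrist_force: [0.6, -0.1, -1.0]
finger_gap: 0.0204
```

>>> move_arm --increments '[[[0,0,0],[0,0,1],0],[[0,0,0],[0,0,2],0],[[0,0,0],[0,0,2],0],[[0,0,0],[0,0,2],0]]'

```text
time_s: 24.82
eef_pos: [0.642, 0.0615, 0.0366]
orientation: [0.734, 0.679, 0.001, -0.0]
wrist_force: [-1.8, -0.2, 7.5]
finger_gap: 0.0202
```

>>> move_arm --increments '[[[0,0,0],[0,0,-1.5],0],[[0,0,0],[0,0,-1.5],0.6],[[0,0,0],[0,0,-1.5],0.6],[[0,0,0],[0,0,-1.5],0.6],[[0,0,0],[0,0,-1.5],0.6]]'

```text
time_s: 25.23
eef_pos: [0.6419, 0.0616, 0.0368]
orientation: [0.734, 0.679, 0.0, -0.0]
wrist_force: [-0.6, -0.1, 0.6]
finger_gap: 0.0516
```

>>> move_arm --increments '[[[0,0,0],[0,0,-5],0.6],[[0,0,0],[0,0,-20],0.6],[[0,0,0],[0,0,-50],0.6],[[0,0,0],[0,0,-85],0.6],[[0,0,0],[0,0,-120],0.6]]'

```text
time_s: 25.65
eef_pos: [0.6412, 0.0612, 0.158]
orientation: [0.734, 0.679, -0.0, -0.001]
wrist_force: [-0.1, -0.1, 0.2]
finger_gap: 0.0512
```

>>> move_arm --increments '[[[0,0,0],[20,-35,0],0.6],[[0,0,0],[40,-70,0],0.6],[[0,0,0],[60,-105,0],0.6],[[0,0,0],[85,-140,0],0.6],[[0,0,0],[110,-175,0],0.6]]'

```text
time_s: 26.07
eef_pos: [0.4765, 0.1836, 0.1576]
orientation: [0.735, 0.679, 0.001, -0.0]
wrist_force: [0.7, 1.1, 0.4]
finger_gap: 0.0514
```

>>> move_arm --increments '[[[0,0,0],[30,0,0],0.6],[[0,0,0],[60,0,0],0.6],[[0,0,0],[90,0,0],0.6],[[0,0,0],[120,0,0],0.6],[[0,0,0],[120,0,0],0.6]]'

```text
time_s: 26.48
eef_pos: [0.4867, 0.3108, 0.157]
orientation: [0.731, 0.682, 0.002, -0.002]
wrist_force: [0.0, 0.5, -0.2]
finger_gap: 0.0514
```

```bash
python3 go.py; python3 pf.py 24:1 34:2 44:3 54:4; python3 - <<'E'
from station import *
import cv2,numpy as np
a=camera("top")[110:280,170:460];b=camera("scene")[120:300,160:460]
a=cv2.resize(a,(780,457),interpolation=cv2.INTER_CUBIC);cv2.imwrite("pics/endt.png",a[...,::-1])
b=cv2.resize(b,(780,468),interpolation=cv2.INTER_CUBIC);cv2.imwrite("pics/ends.png",b[...,::-1])
E
```

```text
t 26.48 tcp [0.4867 0.3108 0.157 ] psi -3.94 gap 0.0514 F [ 0.   0.5 -0.2]
top 24 off from pad mm [ 1.2 -0.5] yaw deg 2.1 cost 53.7
top 34 off from pad mm [ 0.5 -0.6] yaw deg 0.6 cost 110.2
top 44 off from pad mm [-1.1 -0.2] yaw deg -0.2 cost 163.5
top 54 off from pad mm [ 0.1 -0.3] yaw deg 1.2 cost 159.6
scene 24 off from pad mm [0.2 0.6] yaw deg -2.8 cost 48.4
scene 34 off from pad mm [-0.4 -0.1] yaw deg 0.4 cost 104.4
scene 44 off from pad mm [-0.1 -0.5] yaw deg -1.0 cost 124.7
scene 54 off from pad mm [ 0.3 -0.9] yaw deg -0.6 cost 128.8
```

View pics/endt.png

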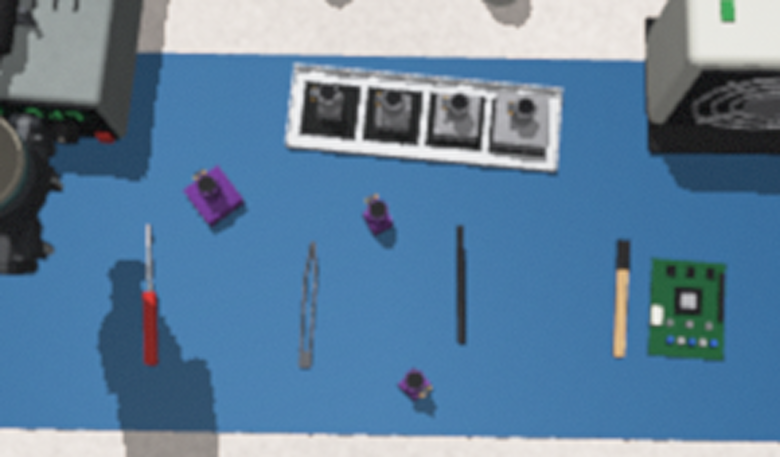

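View pics/ends.png

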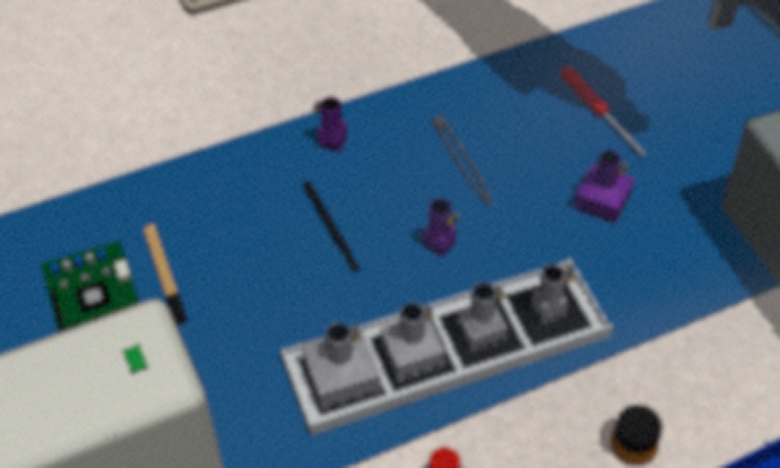

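The end pictures show the nozzles upright on the rack in the order 24, 34, 44, 54, counting from the station. The board and the purple look-alikes have not moved. I'm handing the job in.

```bash
python3 -c "
from station import *
print(state()['joint_vel']);print(close_job())"
```

```text
[ 0.01455587 -0.00543391  0.0054622   0.00741781 -0.00377032 -0.00109689
 -0.00173275]
the job is handed in; nothing more can be done
None
```

All four nozzles are back on the rack and the job is handed in, at about 27 s of the 88 s allowed. The station stands on the left, so the order is 24 on pad_1, 34 on pad_2, 44 on pad_3 and 54 on pad_4.

- **Position:** the last camera fits put every nozzle within about 1.3 mm of its pad centre.
- **Squareness:** the 34, 44 and 54 are within about 1.2° of the rack. For the small 24, the two cameras disagree on the yaw (+2.1° and −2.8°). I took that as measurement noise around zero and did not adjust it.
- **Earlier failed check:** one top-camera reading of the 34 was about 10 mm off, which I put down to the arm blocking the view. It was fine when repeated with the arm clear.
- **Scene:** in the last pictures all four nozzles stand upright, and the board and purple look-alikes are where they were. The arm was clear of the rack, with near-zero wrist force.

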